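# Load the slide block onto the curved guide rod

### The arm

A 6-joint arm with a two-finger parallel gripper is mounted at the origin on the work surface. World frame = base frame: x ahead of the robot, y to its left, z up, the work surface at z = 0. Lengths are in m, angles in rad, forces in N, time in s.
With the tool pointing down it reaches from about 0.3 to 0.775 m from the base axis. Payload 14.6 kg.
Tool frame: the origin (TCP) lies between the finger pads; the fingertips stand 8 mm ahead of it and the grasp point (between the pads) lies 11 mm behind it; y points along the fingers, z is the direction in which the jaws open and shut, and the axes are right-handed (so a half turn about y gives the same grasp; the last joint's range is limited). The gripper opens to 85 mm and grips with 20 to 120 N. Pads are 22 mm wide; open, the fingers measure 114 mm over their backs; the gripper's body (76 mm by 85 mm) begins 54 mm behind the grasp point. The pads swing forward as they close: fully open they stand 13 mm farther back than shut.
Start: joints at [-1.256, 0.3, 1.521, -0, 1.321, -0.067], TCP at [0.205, -0.51, 0.239] pointing down, gripper open.
Joint ranges: [-3.03, 3.03], [-0.79, 2.21], [0.23, 2.52], [-1.04, 4.18], [0, 3.07], [-2.55, 2.55]. Speed limits (rad/s): [2.22, 2.22, 2.57, 3.14, 3.14, 3.14].

### API

Orientations are given as a 3x3 rotation matrix whose columns are the frame's x, y, z axes.
In Python, from plant import get_state, get_image, job_done gives the robot as it stands. The module is installed in compiled form; this text tells all that it offers.
- The arm moves only by the tool send_rows, never from a script. Its argument "motion" is a list of rows, each an object of numbers: "ax", "ay", "az": the turn, a rotation vector about the tool's x, y, z in rad; "x", "y", "z": the shift along the tool's x, y, z in cm; "grip": the opening, from -1 (shut) to 1 (fully open), so that 0 is half open. In form: [{"ax": .., "ay": .., "az": .., "x": .., "y": .., "z": .., "grip": ..}, ...]. A call has 1 to 10 rows; each row shifts and turns the pose as measured when the row begins, along the tool's axes as they then stand; what a row does not reach is not made up. A row lasts 1/12 s, in which the tool goes at most 41.7 mm and 7.16 degrees, less where a joint would pass 70% of its speed; a pose out of reach is approached as far as the arm can. A call is refused whole if a number of a shift passes 4.17 or a number of a turn 0.125, either way. A call with a gripper value outside its range is refused whole. The fingers move at their own pace and stop on an object; "newtons" is the grip in N (left out, the last holds). Time passes only in rows, so rows that do not move let the fingers close. It gives the time, the measured TCP pose, the force and the opening at its end, in the units of the state.
- get_state(): the state, without advancing time (a new reading comes with each control period).
- get_image(name): name is "scene" or "side" or "wrist"; returns a dict with "image" (480x640x3 uint8, blue, green, red), "K" (3x3 intrinsics, pixels), "k1" (the pictures are not rectified: a ray, as slopes to the right and down, at radius r is drawn at 1 + k1 r^2 times it, then the intrinsics apply), "pose" (4x4, takes a point from camera to world coordinates). Camera axes: x right, y down, z forward; pixel columns grow to the right and rows downward; lengths in m; the calibration is good to about 2 mm. A picture is of the moment at which its call begins. There is no depth.
- job_done(): hands the job in, once; it reports no verdict.
The state is a dict: "clock": time; "joint_pos": joint angles; "dq": joint speeds; "joint_torque": joint torques, N m; "tcp_pos": TCP position; "eef_rot": TCP orientation; "force": force on the tool from outside, world axes, zero at the start; "ft_torque": the same for the moment, N m; "finger_gap": finger opening in m.
Only numpy, scipy, OpenCV 4.12 (cv2) and the standard library are available. Lean on these libraries where they do the work, as an engineer would, in place of code of your own. Each camera call takes 0.05 s, during which the arm holds its last target. There are 200 camera calls.

### The job

Pick up the bored aluminium slide block (the one with the flat lug on top, not the block with the round knob), thread it onto the free end of the curved guide rod and slide it round the bend, turning it to follow the rod, until it is at the stop collar. Let go and leave it hanging on the rod, lug upward.

Things in the scene. Friction and masses are not known exactly. Their poses are not given: they have to be found in the camera images.
- slide_block: Loose aluminium block, 44 mm long (x), 44 wide (y), 56 high; round 22 mm bore right through along x, its axis 38 mm above the underside. A flat lug stands centred on top: 36 mm long (x), 16 thick (y), from 56 to 92 mm up; grip it across its thickness. Origin: centre of the underside, z up. Same either way round. About 0.28 kg. Let go on the rod, it drops 6 mm and hangs stably.
- guide: Fixed level steel rod, 10 mm thick, axis 85 mm above the table. Origin on the table under the free tip, x along the rod from there, z up. Axis from above, mm: straight (0,0) to (45,0); arc of radius 140 about (45,140), turning left 70 deg, to (176.6,92.1); then straight 48 on to the face of the stop collar (32 wide, 12 thick). Post (28 wide, 101 high, 80 square foot) 78 past the arc's end.
- guide_home (a point): Point on the rod's axis 22 mm before the face of the stop collar, 26 mm past the end of the arc, at (185.5, 116.5, 85) mm in the guide's frame. The middle of the block's bore lies here (6 mm lower once released) when the block touches the collar.
- slide_bore (a point): Middle of the slide block's bore, on its axis, 38 mm above the block's underside.
Things that resemble listed ones, but are neither listed nor needed, are in the scene too. Leave any green or orange look-alike of the slide_block alone.

How it is judged:
At the end, for the whole second after the job is handed in: The slide block hangs on the rod at the stop collar: the middle of its bore is within 15 mm, seen from above, of the home point and within 12 mm of it in height, its lug points up to within 15 degrees, and it is at rest (horizontal distance between slide_bore and guide_home below 0.015 m and z of slide_bore in the frame of guide_home between -0.012 and 0.012 m and angle between slide_block's own z axis and vertical below 0.26 rad and linear speed of slide_block below 0.02 m/s); the robot touches nothing.
It also fails if it takes over 48 s, if anything falls off the work surface, if the arm or the gripper's body presses on something with over 40 N, if the wrist force passes 120 N, or if a joint passes its speed limit or range.

## Working session

There is one attempt and no reset: what is moved stays moved. The work goes in short steps, Python scripts to look and compute and a tool call to move; the robot and the scene stay as the last step left them, time stands still between calls to the robot, and variables do not carry over. Pictures are saved under pics/ and viewed, about 8 in all and at most 12, crops included, and the job is handed in when it is done.

Besides the shell and the picture viewer there is one more tool, called after ">>>" as name(argument=value, ...), one argument or row to a line, values as JSON. send_rows: Moves the arm, as the interface text tells. Its arguments: {"type":"object","properties":{"motion":{"type":"array"},"newtons":{"type":"number"}},"required":["motion"]}

```bash
mkdir -p pics; python3 - <<'E'
from plant import *
import cv2,pickle,numpy as np
np.set_printoptions(precision=4,suppress=True)
s=get_state();print(s)
d={}
for n in("scene","side","wrist"):
    g=get_image(n);d[n]=g;cv2.imwrite(f"pics/{n}0.png",g["image"]);print(n,g["K"],g["k1"],g["pose"])
pickle.dump(d,open("im0.pkl","wb"))
E
```

```text
{'clock': 0.0, 'joint_pos': array([-1.2556,  0.3005,  1.5216, -0.    ,  1.3207, -0.0666]), 'dq': array([-0.0007,  0.0016,  0.0005,  0.    , -0.    ,  0.0002]), 'joint_torque': array([ -0.0004, -54.3505, -36.1797,  -0.0001,   0.004 ,  -0.    ]), 'tcp_pos': array([ 0.2049, -0.5102,  0.2387]), 'eef_rot': array([[-0.928 , -0.0004,  0.3726],
       [-0.3726,  0.0012, -0.928 ],
       [-0.0001, -1.    , -0.0012]]), 'force': array([ 0.0144, -0.9281,  0.69  ]), 'ft_torque': array([-0.011 , -0.01  , -0.0288]), 'finger_gap': 0.08547753197678773}
scene [[492.071    0.     327.3857]
 [  0.     492.071  232.1307]
 [  0.       0.       1.    ]] -0.04595957658066704 [[ 0.8633  0.3705 -0.3428  0.8266]
 [ 0.5046 -0.6501  0.5682 -0.4851]
 [-0.0124 -0.6635 -0.7481  0.686 ]
 [ 0.      0.      0.      1.    ]]
side [[593.7189   0.     303.4586]
 [  0.     593.7189 250.7451]
 [  0.       0.       1.    ]] -0.11374644805201857 [[ 0.9986 -0.0395  0.0363  0.5207]
 [-0.0524 -0.5743  0.8169 -0.7619]
 [-0.0114 -0.8177 -0.5756  0.6218]
 [ 0.      0.      0.      1.    ]]
wrist [[373.3396   0.     323.3436]
 [  0.     373.3396 243.8155]
 [  0.       0.       1.    ]] -0.07026330237789384 [[ 0.3718 -0.8963 -0.2415  0.2662]
 [-0.9283 -0.3591 -0.0964 -0.4865]
 [-0.0003  0.2601 -0.9656  0.3736]
 [ 0.      0.      0.      1.    ]]
```

View pics/scene0.png

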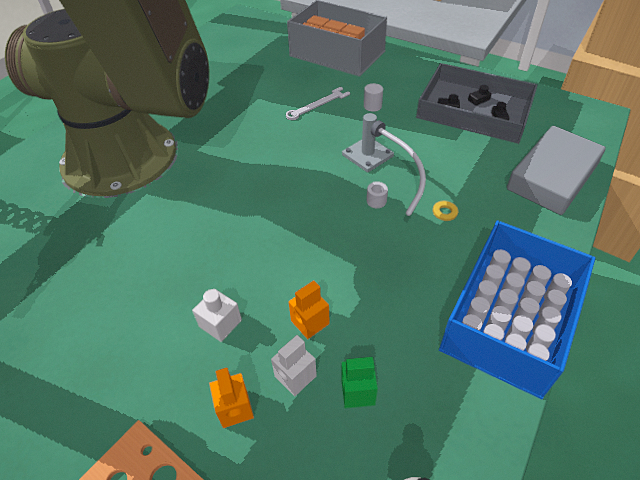

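View pics/side0.png

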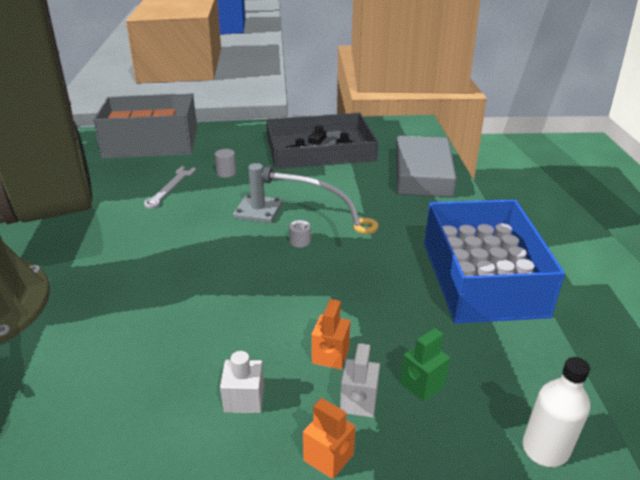

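Scene view: the grey block with the flat lug is at (294,365) in scene and (360,385) in side. The round-knob block is at (217,315) / (242,385). Two orange and one green block are look-alikes. The rod's free tip is at about (408,213) in scene, with the collar at (378,128). I'll confirm in one enlarged composite.

```bash
python3 - <<'E'
import pickle,cv2,numpy as np
d=pickle.load(open("im0.pkl","rb"))
def crop(n,x,y,w,h):
    c=cv2.resize(d[n]["image"][y:y+h,x:x+w],(400,300),interpolation=cv2.INTER_CUBIC)
    return c
a=crop("scene",250,325,100,75);b=crop("side",310,335,100,75)
c=crop("scene",330,90,180,135);e=crop("side",225,140,180,135)
cv2.imwrite("pics/comp.png",np.vstack([np.hstack([a,b]),np.hstack([c,e])]))
E
```

```text
(no output)
```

View pics/comp.png

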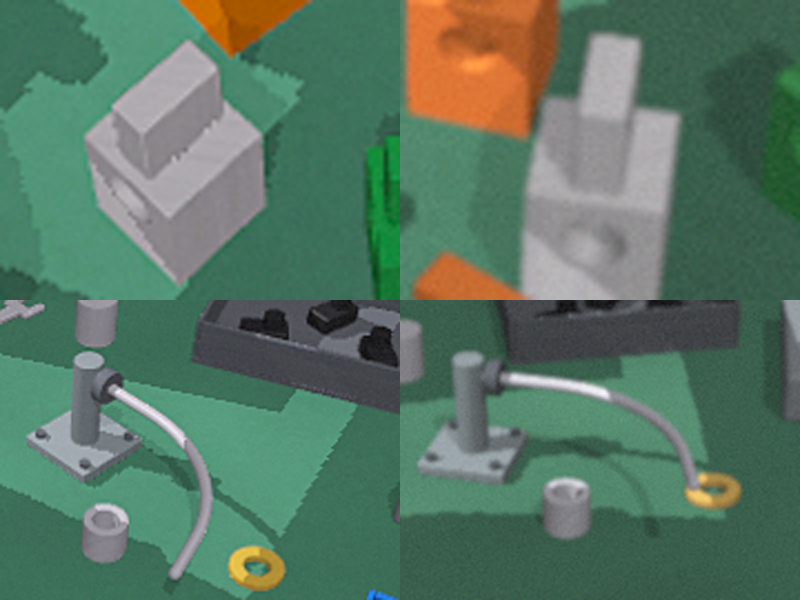

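Confirmed: the grey block with the flat lug and bore is the target. The collar end and free tip of the rod are also clear. Next I'll triangulate the corners and the rod points from both views.

```bash
cat > h.py <<'E'
import cv2,numpy as np,pickle
np.set_printoptions(precision=4,suppress=True)
def ray(g,p):
    m=(np.array(p,float)-g["K"][:2,2])/g["K"][0,0]; s=m.copy()
    for _ in range(20): s=m/(1+g["k1"]*(s@s))
    v=g["pose"][:3,:3]@np.r_[s,1]; return g["pose"][:3,3],v/np.linalg.norm(v)
def plane(g,p,z):
    o,v=ray(g,p); return o+v*(z-o[2])/v[2]
def tri(*gp):
    A=0;b=0;R=[ray(*x) for x in gp]
    for o,v in R:
        M=np.eye(3)-np.outer(v,v);A=A+M;b=b+M@o
    X=np.linalg.solve(A,b)
    return X,[round(1000*np.linalg.norm(np.cross(X-o,v)),1) for o,v in R]
E
python3 - <<'E'
from h import *
d=pickle.load(open("im0.pkl","rb"));S,T=d["scene"],d["side"]
f=lambda u,x,y,k:((u[0]+.5)/k-.5+x,(u[1]+.5)/k-.5+y)
B={"tFL":((86,137),(127,197)),"tFR":((170,216),(267,212)),"tBR":((265,140),(280,115)),
"lFL":((112,108),(182,95)),"lFR":((145,132),(230,98)),"lBR":((218,62),(240,40)),"lBL":((190,42),(192,35))}
P={}
for n,(a,b) in B.items():
    P[n],e=tri((S,f(a,250,325,4)),(T,f(b,310,335,4)));print(n,P[n],e)
L=np.mean([P[k] for k in P if k[0]=="l"],0);print("lug ctr",L,"block ctr",(P["tFL"]+P["tBR"])/2)
for a,b in(("tFR","tBR"),("lFL","lBL"),("lFR","lBR"),("tFL","tFR"),("lFL","lFR")):
    v=P[b]-P[a];print(a,b,np.degrees(np.arctan2(v[1],v[0])),np.linalg.norm(v))
k=400/180
G={"tip":((177,273),(295,187)),"col":((113,88),(105,78)),"post":((88,60),(69,59))}
W=[]
for n,(a,b) in G.items():
    a=f(a,330,90,k);b=f(b,225,140,k);X,e=tri((S,a),(T,b));W.append(X);print(n,X,e,plane(S,a,.085),plane(T,b,.085))
M=np.array([(0,0),(.193,.1372),(.2033,.1654)]);W=np.array(W)[:,:2]
A=M-M.mean(0);C=W-W.mean(0);th=np.arctan2((A[:,0]*C[:,1]-A[:,1]*C[:,0]).sum(),(A*C).sum())
R=np.array([[np.cos(th),-np.sin(th)],[np.sin(th),np.cos(th)]]);t=W.mean(0)-R@M.mean(0)
print("guide",np.degrees(th),t,"res",W-(M@R.T+t),"home",R@[.1855,.1165]+t,"home ang",np.degrees(th)+70)
E
```

```text
tFL [ 0.5887 -0.2499  0.0531] [np.float64(0.8), np.float64(0.8)]
tFR [ 0.6313 -0.261   0.0556] [np.float64(1.1), np.float64(1.1)]
tBR [ 0.643  -0.2187  0.0532] [np.float64(0.1), np.float64(0.1)]
lFL [ 0.6054 -0.2521  0.0979] [np.float64(1.2), np.float64(1.2)]
lFR [ 0.6198 -0.254   0.0977] [np.float64(1.0), np.float64(1.0)]
lBR [ 0.6264 -0.219   0.0905] [np.float64(1.6), np.float64(1.6)]
lBL [ 0.6125 -0.2155  0.089 ] [np.float64(0.3), np.float64(0.3)]
lug ctr [ 0.616  -0.2352  0.0938] block ctr [ 0.6159 -0.2343  0.0532]
tFR tBR 74.55872050320163 0.04400009100474924
lFL lBL 79.12200951110084 0.03828348746732426
lFR lBR 79.23454814900296 0.036300386974315445
tFL tFR -14.621154849446157 0.04415741459801478
lFL lFR -7.509949998748587 0.014485816090336681
tip [0.6493 0.0798 0.0814] [np.float64(1.5), np.float64(1.5)] [0.6493 0.078  0.085 ] [0.6491 0.072  0.085 ]
col [0.5066 0.259  0.0859] [np.float64(1.4), np.float64(1.4)] [0.5048 0.262  0.085 ] [0.5073 0.258  0.085 ]
post [0.4763 0.2671 0.101 ] [np.float64(1.0), np.float64(1.0)] [0.4657 0.2892 0.085 ] [0.4756 0.2967 0.085 ]
guide 93.40059067297038 [0.6526 0.0761] res [[-0.0033  0.0037]
 [ 0.0024 -0.0016]
 [ 0.0009 -0.0021]] home [0.5253 0.2544] home ang 163.4005906729704
```

```bash
cat >> h.py <<'E'
def go(x,y,z,yaw,n):
    """print rows to reach TCP x,y,z with tool z heading yaw (deg), pointing down, in n rows"""
    from plant import get_state
    from scipy.spatial.transform import Rotation as Ro
    s=get_state();p=s["tcp_pos"];c=np.radians(yaw)
    R0=s["eef_rot"];zt=np.array([np.cos(c),np.sin(c),0]);yt=np.array([0,0,-1.])
    R1=np.c_[np.cross(yt,zt),yt,zt]; w=Ro.from_matrix(R0.T@R1).as_rotvec()
    D=(np.array([x,y,z])-p)/n
    print("yawnow",np.degrees(np.arctan2(R0[1,2],R0[0,2])),"total",(D*n*1000),"rot",w,"per row",np.linalg.norm(D)*1000)
    for i in range(n):
        Ri=R0@Ro.from_rotvec(w*i/n).as_matrix()
        print("a",(w/n).round(3),"s",(Ri.T@D*100).round(2))
E
python3 - <<'E'
from h import *
d=pickle.load(open("im0.pkl","rb"));S=d["scene"]
for n,p,z in(("or1 lug",(311,291),.092),("or2 lug",(224,383),.092),("green lug",(361,363),.092),("cup top",(377,187),.03),("ring",(445,210),.005)): print(n,plane(S,p,z))
go(.60,-.245,.23,-14,13)
E
```

```text
or1 lug [ 0.5916 -0.1451  0.092 ]
or2 lug [ 0.5697 -0.3221  0.092 ]
green lug [ 0.7081 -0.2098  0.092 ]
cup top [0.5505 0.1616 0.03  ]
ring [0.6825 0.1932 0.005 ]
yawnow -68.12408634874562 total [395.1342 265.2435  -8.8521] rot [ 0.0008 -0.9446 -0.0005] per row 36.6143769997671
a [ 0.    -0.073 -0.   ] s [-3.58  0.07 -0.76]
a [ 0.    -0.073 -0.   ] s [-3.63  0.07 -0.5 ]
a [ 0.    -0.073 -0.   ] s [-3.65  0.07 -0.23]
a [ 0.    -0.073 -0.   ] s [-3.66  0.07  0.03]
a [ 0.    -0.073 -0.   ] s [-3.65  0.07  0.3 ]
a [ 0.    -0.073 -0.   ] s [-3.62  0.07  0.56]
a [ 0.    -0.073 -0.   ] s [-3.57  0.07  0.82]
a [ 0.    -0.073 -0.   ] s [-3.5   0.07  1.08]
a [ 0.    -0.073 -0.   ] s [-3.41  0.07  1.33]
a [ 0.    -0.073 -0.   ] s [-3.3   0.07  1.57]
a [ 0.    -0.073 -0.   ] s [-3.18  0.07  1.81]
a [ 0.    -0.073 -0.   ] s [-3.04  0.07  2.04]
a [ 0.    -0.073 -0.   ] s [-2.89  0.07  2.25]
```

>>> send_rows(
  motion=[
    {"ay": -0.073, "x": -3.6, "y": 0.1, "z": -0.75, "grip": 0.2},
    {"ay": -0.073, "x": -3.6, "y": 0.1, "z": -0.5, "grip": 0.2},
    {"ay": -0.073, "x": -3.65, "y": 0.1, "z": -0.25, "grip": 0.2},
    {"ay": -0.073, "x": -3.65, "y": 0.1, "z": 0, "grip": 0.2},
    {"ay": -0.073, "x": -3.65, "y": 0.1, "z": 0.3, "grip": 0.2},
    {"ay": -0.073, "x": -3.6, "y": 0.1, "z": 0.55, "grip": 0.2},
    {"ay": -0.073, "x": -3.55, "y": 0.1, "z": 0.8, "grip": 0.2},
    {"ay": -0.073, "x": -3.5, "y": 0.1, "z": 1.1, "grip": 0.2},
    {"ay": -0.073, "x": -3.4, "y": 0.1, "z": 1.3, "grip": 0.2},
    {"ay": -0.073, "x": -3.3, "y": 0.1, "z": 1.55, "grip": 0.2},
  ],
)

```text
schema error: expected keys ax, ay, az, x, y, z, grip
```

```bash
python3 -c "
from h import *
go(.60,-.245,.23,-14,5)"
```

```text
yawnow -68.12408634874562 total [395.1342 265.2435  -8.8521] rot [ 0.0008 -0.9446 -0.0005] per row 95.19738019939447
a [ 0.    -0.189 -0.   ] s [-9.31  0.18 -1.98]
a [ 0.    -0.189 -0.   ] s [-9.52  0.18 -0.19]
a [ 0.    -0.189 -0.   ] s [-9.38  0.18  1.6 ]
a [ 0.    -0.189 -0.   ] s [-8.92  0.18  3.33]
a [ 0.    -0.189 -0.   ] s [-8.13  0.18  4.95]
```

All keys needed in each row.

>>> send_rows(
  motion=[
    {"ax": 0, "ay": -0.073, "az": 0, "x": -3.6, "y": 0.1, "z": -0.75, "grip": 0.2},
    {"ax": 0, "ay": -0.073, "az": 0, "x": -3.6, "y": 0.1, "z": -0.5, "grip": 0.2},
    {"ax": 0, "ay": -0.073, "az": 0, "x": -3.65, "y": 0.1, "z": -0.25, "grip": 0.2},
    {"ax": 0, "ay": -0.073, "az": 0, "x": -3.65, "y": 0.1, "z": 0, "grip": 0.2},
    {"ax": 0, "ay": -0.073, "az": 0, "x": -3.65, "y": 0.1, "z": 0.3, "grip": 0.2},
    {"ax": 0, "ay": -0.073, "az": 0, "x": -3.6, "y": 0.1, "z": 0.55, "grip": 0.2},
    {"ax": 0, "ay": -0.073, "az": 0, "x": -3.55, "y": 0.1, "z": 0.8, "grip": 0.2},
    {"ax": 0, "ay": -0.073, "az": 0, "x": -3.5, "y": 0.1, "z": 1.1, "grip": 0.2},
    {"ax": 0, "ay": -0.073, "az": 0, "x": -3.4, "y": 0.1, "z": 1.3, "grip": 0.2},
    {"ax": 0, "ay": -0.073, "az": 0, "x": -3.3, "y": 0.1, "z": 1.55, "grip": 0.2},
  ],
)

```text
clock: 0.98
tcp_pos: [0.5124, -0.2963, 0.2263]
eef_rot: [[-0.424, -0.003, 0.906], [-0.906, 0.003, -0.424], [-0.001, -1.0, -0.004]]
force: [0.2, -0.1, 0.2]
finger_gap: 0.0512
```

```bash
python3 -c "
from h import *
go(.60,-.245,.23,-14,5)"
```

```text
yawnow -25.097841401987605 total [87.5916 51.3034  3.7324] rot [ 0.004  -0.1937 -0.0016] per row 20.31576435534913
a [ 0.001 -0.039 -0.   ] s [-1.67 -0.08  1.15]
a [ 0.001 -0.039 -0.   ] s [-1.63 -0.08  1.21]
a [ 0.001 -0.039 -0.   ] s [-1.58 -0.08  1.28]
a [ 0.001 -0.039 -0.   ] s [-1.53 -0.08  1.34]
a [ 0.001 -0.039 -0.   ] s [-1.47 -0.08  1.4 ]
```

>>> send_rows(
  motion=[
    {"ax": 0, "ay": -0.04, "az": 0, "x": -1.7, "y": -0.1, "z": 1.2, "grip": 0.2},
    {"ax": 0, "ay": -0.04, "az": 0, "x": -1.6, "y": -0.1, "z": 1.2, "grip": 0.2},
    {"ax": 0, "ay": -0.04, "az": 0, "x": -1.6, "y": -0.1, "z": 1.3, "grip": 0.2},
    {"ax": 0, "ay": -0.04, "az": 0, "x": -1.5, "y": 0, "z": 1.3, "grip": 0.2},
    {"ax": 0, "ay": -0.035, "az": 0, "x": -1.5, "y": 0, "z": 1.4, "grip": 0.2},
    {"ax": 0, "ay": 0, "az": 0, "x": 0, "y": 0, "z": 0, "grip": 0.2},
    {"ax": 0, "ay": 0, "az": 0, "x": 0, "y": 0, "z": 0, "grip": 0.2},
  ],
)

```text
clock: 1.57
tcp_pos: [0.6083, -0.2338, 0.2254]
eef_rot: [[-0.218, -0.008, 0.976], [-0.976, 0.006, -0.217], [-0.004, -1.0, -0.009]]
force: [-0.4, -0.4, -0.2]
finger_gap: 0.0513
```

```bash
python3 - <<'E'
from h import *
from plant import *
g=get_image("wrist");pickle.dump(g,open("w1.pkl","wb"));cv2.imwrite("pics/w1.png",g["image"]);print(get_state()["tcp_pos"],g["pose"])
E
```

```text
[ 0.6081 -0.2339  0.2253] [[ 0.9758 -0.209  -0.0639  0.624 ]
 [-0.2184 -0.9436 -0.2488 -0.1712]
 [-0.0083  0.2567 -0.9665  0.3605]
 [ 0.      0.      0.      1.    ]]
```

View pics/w1.png

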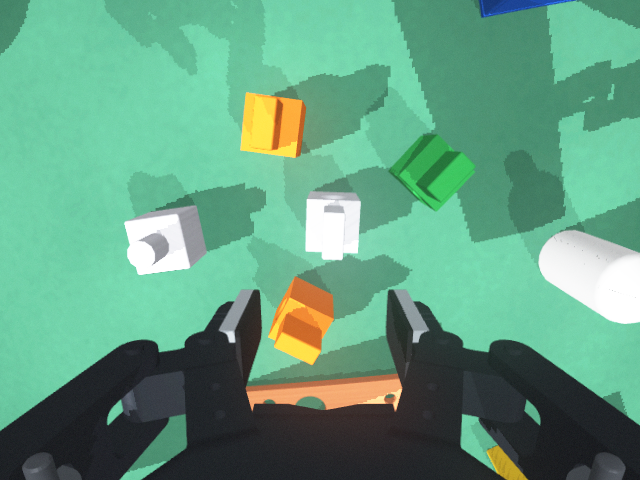

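The wrist view shows the target at (333,230), orange look-alikes at (272,125) and (302,320), green at (433,172), and the knob block at (165,240). I'll enlarge it for the lug's corners.

```bash
python3 - <<'E'
from h import *
g=pickle.load(open("w1.pkl","rb"))
c=g["image"][180:270,275:395].astype(float);c=np.clip((c-150)*2.4,0,255).astype(np.uint8)
cv2.imwrite("pics/w1c.png",cv2.resize(c,(720,540),interpolation=cv2.INTER_CUBIC))
E
```

```text
(no output)
```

View pics/w1c.png

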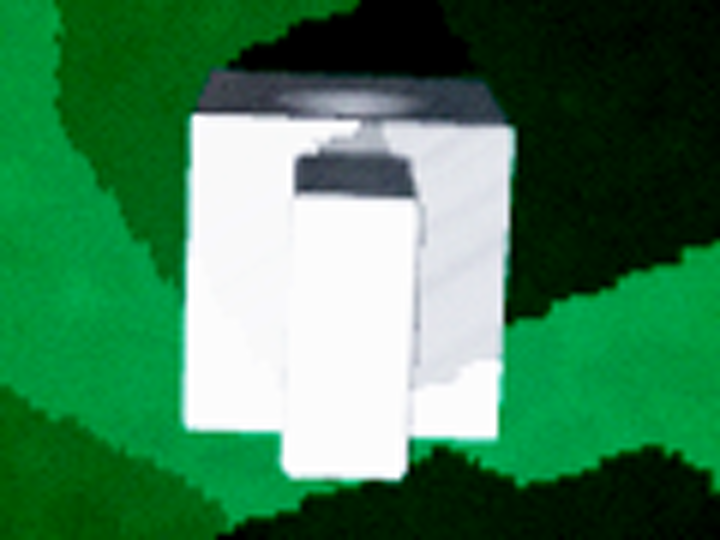

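```bash
python3 - <<'E'
from h import *
g=pickle.load(open("w1.pkl","rb"));d=pickle.load(open("im0.pkl","rb"))
f=lambda u:((u[0]+.5)/6-.5+275,(u[1]+.5)/6-.5+180)
for z,C in((.092,[(294,196),(417,200),(408,478),(283,475)]),(.056,[(192,114),(512,126),(498,438),(184,430)])):
    P=np.array([plane(g,f(u),z) for u in C]);print(P.mean(0),[np.linalg.norm(P[i]-P[i-1]).round(4) for i in range(4)])
    v=(P[0]+P[1]-P[2]-P[3]);print(np.degrees(np.arctan2(v[1],v[0])));v=(P[1]+P[2]-P[0]-P[3]);print(np.degrees(np.arctan2(v[1],v[0])))
# heights: wrist + scene lug corners
h=lambda u:((u[0]+.5)/4-.5+250,(u[1]+.5)/4-.5+325)
for a,b in(((294,196),(190,42)),((417,200),(218,62)),((408,478),(145,132)),((283,475),(112,108)),((512,126),(265,140)),((498,438),(170,216))): print(tri((g,f(a)),(d["scene"],h(b))))
go(.616,-.235,.14,-14,3)
E
```

```text
[ 0.6145 -0.2361  0.092 ] [np.float64(0.0354), np.float64(0.0149), np.float64(0.0353), np.float64(0.0157)]
75.76293332513441
-14.148615380721374
[ 0.6145 -0.2363  0.056 ] [np.float64(0.0449), np.float64(0.0437), np.float64(0.0444), np.float64(0.0444)]
75.7617857458733
-14.335683381384959
(array([ 0.6123, -0.2168,  0.0915]), [np.float64(0.9), np.float64(0.9)])
(array([ 0.6264, -0.22  ,  0.0952]), [np.float64(0.4), np.float64(0.4)])
(array([ 0.6186, -0.2539,  0.0947]), [np.float64(0.9), np.float64(0.9)])
(array([ 0.6033, -0.251 ,  0.092 ]), [np.float64(0.9), np.float64(0.9)])
(array([ 0.6423, -0.2199,  0.0542]), [np.float64(1.3), np.float64(1.3)])
(array([ 0.6311, -0.2619,  0.0596]), [np.float64(0.7), np.float64(0.7)])
yawnow -12.582460064665762 total [  7.886   -1.0963 -85.3222] rot [ 0.0089  0.0247 -0.0042] per row 28.564291788414284
a [ 0.003  0.008 -0.001] s [-0.01  2.84  0.29]
a [ 0.003  0.008 -0.001] s [-0.02  2.84  0.28]
a [ 0.003  0.008 -0.001] s [-0.02  2.84  0.27]
```

>>> send_rows(
  motion=[
    {"ax": 0.009, "ay": 0.03, "az": -0.004, "x": 0.1, "y": 1.5, "z": 0.65, "grip": 0.2},
    {"ax": 0, "ay": 0, "az": 0, "x": 0, "y": 3, "z": 0, "grip": 0.2},
    {"ax": 0, "ay": 0, "az": 0, "x": 0, "y": 3, "z": 0, "grip": 0.2},
    {"ax": 0, "ay": 0, "az": 0, "x": 0, "y": 2, "z": 0, "grip": 0.2},
    {"ax": 0, "ay": 0, "az": 0, "x": 0, "y": 0, "z": 0, "grip": 0.2},
  ],
)

```text
clock: 2.03
tcp_pos: [0.6123, -0.2394, 0.129]
eef_rot: [[-0.254, 0.004, 0.967], [-0.967, -0.002, -0.254], [0.001, -1.0, 0.004]]
force: [-0.2, 0.8, -1.2]
finger_gap: 0.0513
```

```bash
python3 -c "
from h import *
go(.6145,-.2362,.068,-14.3,3)"
```

```text
yawnow -14.734775919847596 total [  2.2028   3.1622 -60.9663] rot [-0.0042 -0.0076  0.001 ] per row 20.362646880989093
a [-0.001 -0.003  0.   ] s [-0.12  2.03  0.04]
a [-0.001 -0.003  0.   ] s [-0.12  2.03  0.04]
a [-0.001 -0.003  0.   ] s [-0.12  2.03  0.04]
```

>>> send_rows(
  motion=[
    {"ax": -0.004, "ay": -0.007, "az": 0, "x": -0.35, "y": 2, "z": 0.1, "grip": 0.2},
    {"ax": 0, "ay": 0, "az": 0, "x": 0, "y": 2, "z": 0, "grip": 0.2},
    {"ax": 0, "ay": 0, "az": 0, "x": 0, "y": 1.6, "z": 0, "grip": 0.2},
    {"ax": 0, "ay": 0, "az": 0, "x": 0, "y": 0, "z": 0, "grip": 0.2},
    {"ax": 0, "ay": 0, "az": 0, "x": 0, "y": 0, "z": 0, "grip": 0.2},
  ],
)

```text
clock: 2.45
tcp_pos: [0.6134, -0.2397, 0.0767]
eef_rot: [[-0.253, 0.003, 0.968], [-0.968, -0.003, -0.253], [0.002, -1.0, 0.003]]
force: [-0.0, -0.2, -0.5]
finger_gap: 0.0513
```

```bash
python3 -c "
from h import *
go(.6145,-.2362,.068,-14.3,1)"
```

```text
yawnow -14.63692642127558 total [ 1.0724  3.4868 -8.6698] rot [-0.0034 -0.0059  0.002 ] per row 9.40602952045366
a [-0.003 -0.006  0.002] s [-0.37  0.87  0.01]
```

>>> send_rows(
  motion=[
    {"ax": -0.003, "ay": -0.006, "az": 0.002, "x": -0.45, "y": 0.9, "z": 0, "grip": 0.2},
    {"ax": 0, "ay": 0, "az": 0, "x": 0, "y": 0, "z": 0, "grip": 0.2},
    {"ax": 0, "ay": 0, "az": 0, "x": 0, "y": 0, "z": 0, "grip": -0.3},
    {"ax": 0, "ay": 0, "az": 0, "x": 0, "y": 0, "z": 0, "grip": -1},
    {"ax": 0, "ay": 0, "az": 0, "x": 0, "y": 0, "z": 0, "grip": -1},
    {"ax": 0, "ay": 0, "az": 0, "x": 0, "y": 0, "z": 0, "grip": -1},
    {"ax": 0, "ay": 0, "az": 0, "x": 0, "y": 0, "z": 0, "grip": -1},
    {"ax": 0, "ay": 0, "az": 0, "x": 0, "y": 0, "z": 0, "grip": -1},
    {"ax": 0, "ay": 0, "az": 0, "x": 0, "y": 0, "z": 0, "grip": -1},
  ],
  newtons=60,
)

```text
clock: 3.2
tcp_pos: [0.6158, -0.2361, 0.0729]
eef_rot: [[-0.247, 0.005, 0.969], [-0.969, -0.002, -0.247], [0.001, -1.0, 0.006]]
force: [-0.8, -0.6, -3.5]
finger_gap: 0.0149
```

```bash
python3 -c "
from h import *
from plant import *
print(get_state()['force']);go(.6145,-.2362,.068,-14.3,1)"
```

```text
[-0.8476 -0.5588 -3.451 ]
yawnow -14.321467666600384 total [-1.3165 -0.0549 -4.8515] rot [-0.0058 -0.0004  0.0008] per row 5.0272945708526615
a [-0.006 -0.     0.001] s [ 0.04  0.48 -0.13]
```

>>> send_rows(
  motion=[
    {"ax": 0, "ay": 0, "az": 0, "x": 0, "y": -1.5, "z": 0, "grip": -1},
    {"ax": 0, "ay": 0, "az": 0, "x": 0, "y": -3, "z": 0, "grip": -1},
    {"ax": 0, "ay": 0, "az": 0, "x": 0, "y": -4, "z": 0, "grip": -1},
    {"ax": 0, "ay": 0, "az": 0, "x": 0, "y": -4, "z": 0, "grip": -1},
    {"ax": 0, "ay": 0, "az": 0, "x": 0, "y": -3, "z": 0, "grip": -1},
    {"ax": 0, "ay": 0, "az": 0, "x": 0, "y": -2, "z": 0, "grip": -1},
    {"ax": 0, "ay": 0, "az": 0, "x": 0, "y": 0, "z": 0, "grip": -1},
  ],
)

```text
clock: 3.78
tcp_pos: [0.6133, -0.2351, 0.2516]
eef_rot: [[-0.247, -0.003, 0.969], [-0.969, 0.001, -0.247], [-0.001, -1.0, -0.003]]
force: [0.3, 0.3, -2.8]
finger_gap: 0.0148
```

```bash
python3 -c "
from h import *
from plant import *
print(get_state()['force']);go(.62,-.03,.26,3,7)"
```

```text
[ 0.313   0.2759 -2.789 ]
yawnow -14.326684337890468 total [  6.6666 205.1433   8.3856] rot [ 0.0027 -0.3024 -0.0011] per row 29.346110677352858
a [ 0.    -0.043 -0.   ] s [-2.86 -0.12 -0.63]
a [ 0.    -0.043 -0.   ] s [-2.89 -0.12 -0.51]
a [ 0.    -0.043 -0.   ] s [-2.91 -0.12 -0.38]
a [ 0.    -0.043 -0.   ] s [-2.92 -0.12 -0.26]
a [ 0.    -0.043 -0.   ] s [-2.93 -0.12 -0.13]
a [ 0.    -0.043 -0.   ] s [-2.93 -0.12 -0.  ]
a [ 0.    -0.043 -0.   ] s [-2.93 -0.12  0.12]
```

>>> send_rows(
  motion=[
    {"ax": 0, "ay": -0.043, "az": 0, "x": -2.9, "y": -0.15, "z": -0.6, "grip": -1},
    {"ax": 0, "ay": -0.043, "az": 0, "x": -2.9, "y": -0.15, "z": -0.5, "grip": -1},
    {"ax": 0, "ay": -0.043, "az": 0, "x": -2.9, "y": -0.15, "z": -0.4, "grip": -1},
    {"ax": 0, "ay": -0.043, "az": 0, "x": -2.9, "y": -0.1, "z": -0.25, "grip": -1},
    {"ax": 0, "ay": -0.043, "az": 0, "x": -2.9, "y": -0.1, "z": -0.15, "grip": -1},
    {"ax": 0, "ay": -0.043, "az": 0, "x": -2.9, "y": -0.1, "z": 0, "grip": -1},
    {"ax": 0, "ay": -0.043, "az": 0, "x": -2.9, "y": -0.1, "z": 0.1, "grip": -1},
    {"ax": 0, "ay": 0, "az": 0, "x": 0, "y": 0, "z": 0, "grip": -1},
    {"ax": 0, "ay": 0, "az": 0, "x": 0, "y": 0, "z": 0, "grip": -1},
  ],
)

```text
clock: 4.53
tcp_pos: [0.6169, -0.0228, 0.2481]
eef_rot: [[0.062, -0.014, 0.998], [-0.998, 0.003, 0.062], [-0.004, -1.0, -0.014]]
force: [-0.2, -0.7, -3.0]
finger_gap: 0.0151
```

```bash
python3 - <<'E'
from h import *
from plant import *
g=get_image("wrist");pickle.dump(g,open("w2.pkl","wb"));cv2.imwrite("pics/w2.png",g["image"]);print(get_state()["tcp_pos"],g["pose"])
go(.60,.12,.26,3,5)
E
```

```text
[ 0.6168 -0.0229  0.2479] [[ 0.998   0.063   0.0024  0.615 ]
 [ 0.0615 -0.9643 -0.2574  0.0417]
 [-0.0139  0.257  -0.9663  0.3832]
 [ 0.      0.      0.      1.    ]]
yawnow 3.557323953433906 total [-16.8227 142.8862  12.0641] rot [ 0.0145  0.0097 -0.0042] per row 28.875600265734846
a [ 0.003  0.002 -0.001] s [-2.87 -0.23 -0.16]
a [ 0.003  0.002 -0.001] s [-2.87 -0.23 -0.17]
a [ 0.003  0.002 -0.001] s [-2.87 -0.23 -0.17]
a [ 0.003  0.002 -0.001] s [-2.87 -0.24 -0.18]
a [ 0.003  0.002 -0.001] s [-2.87 -0.24 -0.18]
```

View pics/w2.png

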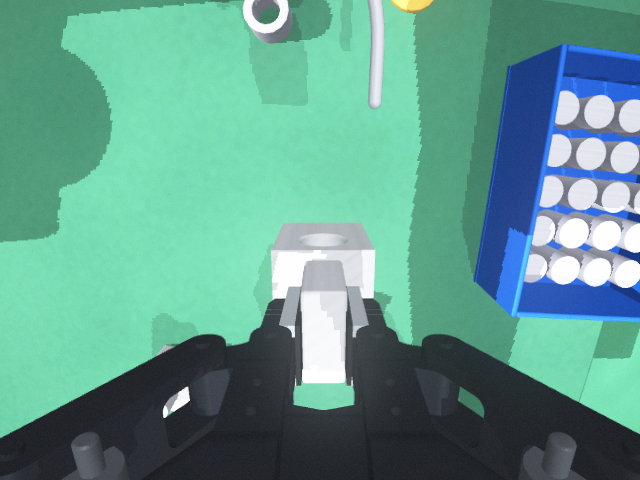

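The view from above the approach shows the block square in the grip, bore ahead at (323,240), and the rod's tip at (375,107), with the rod running up to (375,0).

>>> send_rows(
  motion=[
    {"ax": 0.014, "ay": 0.01, "az": -0.004, "x": -2.9, "y": -0.3, "z": -0.2, "grip": -1},
    {"ax": 0, "ay": 0, "az": 0, "x": -2.9, "y": -0.3, "z": -0.2, "grip": -1},
    {"ax": 0, "ay": 0, "az": 0, "x": -2.9, "y": -0.3, "z": -0.2, "grip": -1},
    {"ax": 0, "ay": 0, "az": 0, "x": -2.9, "y": -0.3, "z": -0.2, "grip": -1},
    {"ax": 0, "ay": 0, "az": 0, "x": -2.8, "y": -0.2, "z": -0.2, "grip": -1},
    {"ax": 0, "ay": 0, "az": 0, "x": 0, "y": 0, "z": 0, "grip": -1},
    {"ax": 0, "ay": 0, "az": 0, "x": 0, "y": 0, "z": 0, "grip": -1},
  ],
)

```text
clock: 5.17
tcp_pos: [0.599, 0.1182, 0.256]
eef_rot: [[0.038, -0.007, 0.999], [-0.999, -0.001, 0.038], [0.001, -1.0, -0.007]]
force: [-0.6, -0.4, -3.6]
finger_gap: 0.0148
```

```bash
python3 - <<'E'
from h import *
from plant import *
g=get_image("wrist");pickle.dump(g,open("w3.pkl","wb"));cv2.imwrite("pics/w3.png",g["image"]);print(get_state()["tcp_pos"],g["pose"])
E
```

```text
[0.599  0.118  0.2559] [[ 0.9993  0.0373  0.0028  0.5979]
 [ 0.0368 -0.9644 -0.2617  0.1833]
 [-0.007   0.2617 -0.9651  0.3908]
 [ 0.      0.      0.      1.    ]]
```

View pics/w3.png

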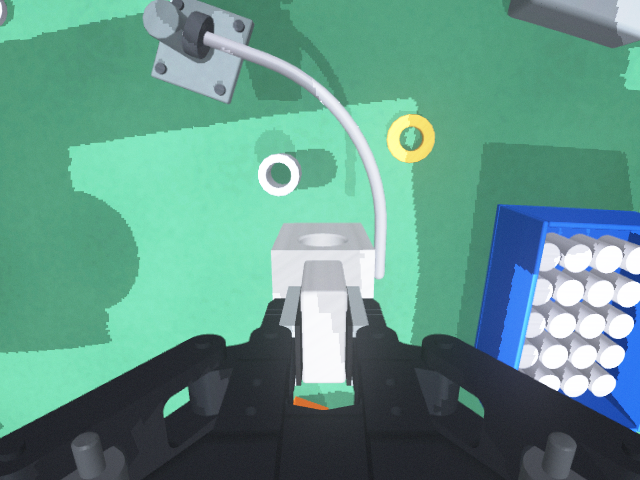

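The whole rod is in view: tip (380,277), collar (205,38), post top (166,18). I'll extract the rod's centreline with a colour mask, cast it onto the rod's height, triangulate the tip, and fit the guide frame.

```bash
python3 - <<'E'
from h import *
from scipy.optimize import least_squares
g2=pickle.load(open("w2.pkl","rb"));g3=pickle.load(open("w3.pkl","rb"))
def rodmask(g,poly):
    hsv=cv2.cvtColor(g["image"],cv2.COLOR_BGR2HSV);m=((hsv[...,1]<60)&(hsv[...,2]>95)).astype(np.uint8)
    r=np.zeros_like(m);cv2.fillPoly(r,[np.array(poly)],1);m&=r
    n,l,s,c=cv2.connectedComponentsWithStats(m);return l==1+np.argmax(s[1:,4])
m3=rodmask(g3,[(210,25),(300,55),(350,90),(400,180),(400,290),(377,290),(377,245),(362,245),(340,150),(205,55)])
m2=rodmask(g2,[(355,0),(388,0),(392,120),(360,120)])
P=[]
ys,xs=np.where(m3)
for y in range(110,245,6):
    x=xs[ys==y]; P.append((x.mean(),y)); 
for x in range(222,318,6):
    y=ys[xs==x]; P.append((x,y.mean()))
def tipof(m):
    y,x=np.where(m);b=y.max();return (x[(y>b-12)&(y<=b-6)].mean(),b+.5)
t2=tipof(m2);print("tip px",t2,tipof(m3))
ys2,xs2=np.where(m2);print("widths",[(xs==xs).sum() for _ in[0]],(ys==200).sum(),(ys2==60).sum())
t3=(380,tipof(m3)[1]);print("tip tri",tri((g2,t2),(g3,t3)),plane(g2,t2,.085),plane(g3,t3,.085))
Q=np.array([plane(g3,p,.085)[:2] for p in P]+[plane(g2,(xs2[ys2==y].mean(),y),.085)[:2] for y in range(6,100,8)])
tip=(plane(g2,t2,.085)[:2]+plane(g3,t3,.085)[:2])/2
def R(th): return np.array([[np.cos(th),-np.sin(th)],[np.sin(th),np.cos(th)]])
def dist(q):
    c=q-[.045,.14];a=np.arctan2(c[:,0],-c[:,1])
    e=np.array([.1766,.0921]);u=np.array([np.cos(np.radians(70)),np.sin(np.radians(70))])
    w=q-e
    return np.where(q[:,0]<.045,q[:,1],np.where(a<np.radians(70),.14-np.hypot(*c.T),u[0]*w[:,1]-u[1]*w[:,0]))
f=lambda v:np.r_[dist((Q-v[:2])@R(v[2])),3*((tip-v[:2])@R(v[2]))[0]]
r=least_squares(f,[.652,.077,np.radians(93)],loss="soft_l1",f_scale=.002);v=r.x
print("guide",v[:2],np.degrees(v[2]),"res mm",(f(v)*1000).round(1))
print("home",R(v[2])@[.1855,.1165]+v[:2])
for n,p,z,gp in(("post top",(160,20),.101,(.2033,.1654)),("collar",(207,39),.085,(.193,.1372))): print(n,plane(g3,p,z)[:2],R(v[2])@gp+v[:2])
np.save("guide.npy",v)
# held block: front top edge corners of block in w3 
for p in((275,250),(374,250)):print(plane(g3,p,.2559-.0729+.056))
E
```

```text
tip px (np.float64(374.24), np.float64(108.5)) (np.float64(380.5), np.float64(278.5))
widths [np.int64(4959)] 13 14
tip tri (array([0.6485, 0.0711, 0.0854]), [np.float64(0.7), np.float64(0.7)]) [0.6478 0.071  0.085 ] [0.6492 0.071  0.085 ]
guide [0.6478 0.0711] 92.27074686157086 res mm [-0.3 -0.  -0.3 -0.1  0.1 -0.2  0.2  0.2 -0.1 -0.2 -0.1 -0.2 -0.1  0.3
 -0.  -0.1  0.1 -0.3 -0.1 -0.  -0.2  0.   0.3  2.5  3.1  3.6  0.4 -3.3
 -0.5 -0.6 -0.4 -0.6 -0.3 -0.2 -0.6 -0.2 -0.3 -0.1 -0.3 -0.2  0.2 -0.
  0.2  0.3  0.1 -0.1  0.3  0.1  0.2  0.3 -0.  -0.2]
home [0.5241 0.2518]
post top [0.4751 0.267 ] [0.4745 0.2676]
collar [0.5045 0.2581] [0.5031 0.2585]
[0.5779 0.1387 0.239 ]
[0.6198 0.1403 0.239 ]
```

The fit is good: residuals about 0.3 mm and tip height 85.4 mm. The post and collar agree to 1.5 mm. Now back out in front of the tip and come down.

```bash
cat >> h.py <<'E'
def rod(s):
    """world x,y, tool yaw deg at arc length s (m) for the bore centre"""
    v=np.load("guide.npy");L=.14*np.radians(70)
    if s<.045: p,a=np.array([s,0]),0
    elif s<.045+L:
        a=(s-.045)/.14;p=np.array([.045+.14*np.sin(a),.14-.14*np.cos(a)])
    else:
        a=np.radians(70);p=np.array([.1766,.0921])+(s-.045-L)*np.array([np.cos(a),np.sin(a)])
    c,n=np.cos(v[2]),np.sin(v[2])
    return v[0]+c*p[0]-n*p[1],v[1]+n*p[0]+c*p[1],np.degrees(v[2]+a)-90
def gorod(s,n,z=.12):
    x,y,w=rod(s);print(s,x,y,w);go(x,y,z,w,n)
E
python3 -c "
from h import *
gorod(-.055,5,.2)"
```

```text
-0.055 0.6500288056407102 0.016105866860683875 2.2707468615708564
yawnow 2.1373551464511924 total [  51.0155 -101.8777  -55.9099] rot [ 0.0074 -0.0023  0.0006] per row 25.383118235305513
a [ 0.001 -0.     0.   ] s [2.07 1.11 0.95]
a [ 0.001 -0.     0.   ] s [2.07 1.11 0.95]
a [ 0.001 -0.     0.   ] s [2.07 1.11 0.95]
a [ 0.001 -0.     0.   ] s [2.08 1.12 0.94]
a [ 0.001 -0.     0.   ] s [2.08 1.12 0.94]
```

>>> send_rows(
  motion=[
    {"ax": 0.007, "ay": -0.002, "az": 0, "x": 3, "y": 0, "z": 1.5, "grip": -1},
    {"ax": 0, "ay": 0, "az": 0, "x": 3, "y": 0, "z": 1.5, "grip": -1},
    {"ax": 0, "ay": 0, "az": 0, "x": 3, "y": 0.5, "z": 1.5, "grip": -1},
    {"ax": 0, "ay": 0, "az": 0, "x": 1.4, "y": 2.5, "z": 0.5, "grip": -1},
    {"ax": 0, "ay": 0, "az": 0, "x": 0, "y": 3, "z": 0, "grip": -1},
    {"ax": 0, "ay": 0, "az": 0, "x": 0, "y": 0, "z": 0, "grip": -1},
  ],
)

```text
clock: 5.72
tcp_pos: [0.6554, 0.0021, 0.1925]
eef_rot: [[0.031, 0.001, 1.0], [-1.0, -0.002, 0.031], [0.002, -1.0, 0.001]]
force: [-0.6, -0.6, -4.9]
finger_gap: 0.0151
```

```bash
python3 -c "
from h import *
gorod(-.05,3,.12)"
```

```text
-0.05 0.6498306974654381 0.02110194063424751 2.2707468615708564
yawnow 1.779285467340189 total [ -5.5959  19.0098 -72.5441] rot [-0.0006 -0.0086  0.0015] per row 25.06732027712592
a [-0.    -0.003  0.001] s [-0.64  2.42 -0.17]
a [-0.    -0.003  0.001] s [-0.64  2.42 -0.17]
a [-0.    -0.003  0.001] s [-0.64  2.42 -0.16]
```

>>> send_rows(
  motion=[
    {"ax": 0, "ay": -0.008, "az": 0, "x": -0.9, "y": 2.5, "z": -0.5, "grip": -1},
    {"ax": 0, "ay": 0, "az": 0, "x": -0.4, "y": 2.5, "z": 0, "grip": -1},
    {"ax": 0, "ay": 0, "az": 0, "x": -0.3, "y": 2.1, "z": 0, "grip": -1},
    {"ax": 0, "ay": 0, "az": 0, "x": 0, "y": 0, "z": 0, "grip": -1},
    {"ax": 0, "ay": 0, "az": 0, "x": 0, "y": 0, "z": 0, "grip": -1},
  ],
)

```text
clock: 6.13
tcp_pos: [0.6507, 0.0122, 0.1233]
eef_rot: [[0.032, 0.002, 1.0], [-1.0, -0.002, 0.032], [0.002, -1.0, 0.002]]
force: [-0.3, -0.0, -2.1]
finger_gap: 0.0152
```

```bash
python3 -c "
from h import *
gorod(-.035,2,.12)"
```

```text
-0.035 0.6492363729396216 0.0360901619549384 2.2707468615708564
yawnow 1.8064955102034799 total [-1.4247 23.9322 -3.313 ] rot [-0.002  -0.0081  0.0022] per row 12.101214504606538
a [-0.001 -0.004  0.001] s [-1.2   0.16 -0.03]
a [-0.001 -0.004  0.001] s [-1.2   0.16 -0.03]
```

>>> send_rows(
  motion=[
    {"ax": -0.002, "ay": -0.012, "az": 0.002, "x": -1.2, "y": 0.25, "z": -0.2, "grip": -1},
    {"ax": 0, "ay": 0, "az": 0, "x": -1.2, "y": 0.15, "z": 0, "grip": -1},
    {"ax": 0, "ay": 0, "az": 0, "x": 0, "y": 0, "z": 0, "grip": -1},
    {"ax": 0, "ay": 0, "az": 0, "x": 0, "y": 0, "z": 0, "grip": -1},
  ],
)

```text
clock: 6.47
tcp_pos: [0.6494, 0.0374, 0.1253]
eef_rot: [[0.044, 0.006, 0.999], [-0.999, -0.0, 0.044], [0.0, -1.0, 0.006]]
force: [-0.1, 0.5, -2.9]
finger_gap: 0.0148
```

```bash
python3 - <<'E'
from h import *
from plant import *
a=get_image("wrist")["image"][60:360,170:570];b=get_image("side");pickle.dump(b,open("s4.pkl","wb"))
b=cv2.resize(b["image"][165:275,290:437],(400,300),interpolation=cv2.INTER_CUBIC)
cv2.imwrite("pics/p4.png",np.hstack([a,b]))
gorod(.0,3,.12)
E
```

```text
0.0 0.6478496157127166 0.07106267836988382 2.2707468615708564
yawnow 2.4771458052684063 total [-1.5501 33.9198 -5.0833] rot [-0.0063  0.0036  0.0002] per row 11.444543711163222
a [-0.002  0.001  0.   ] s [-1.13  0.17 -0.  ]
a [-0.002  0.001  0.   ] s [-1.13  0.17 -0.  ]
a [-0.002  0.001  0.   ] s [-1.13  0.17 -0.01]
```

View pics/p4.png

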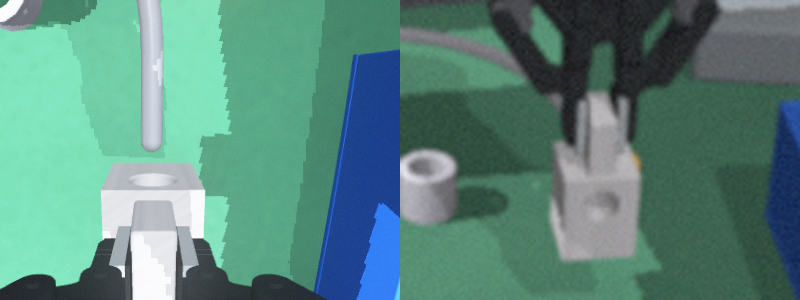

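Left crop: the bore centre (153,180) lines up with the rod at (151,140). The side crop shows the block upright. Height is 5 mm high; I'll correct it before entering.

>>> send_rows(
  motion=[
    {"ax": -0.006, "ay": 0.003, "az": 0, "x": 0, "y": 0.5, "z": -0.05, "grip": -1},
    {"ax": 0, "ay": 0, "az": 0, "x": 0, "y": 0, "z": 0, "grip": -1},
    {"ax": 0, "ay": 0, "az": 0, "x": 0, "y": 0, "z": 0, "grip": -1},
  ],
)

```text
clock: 6.82
tcp_pos: [0.6491, 0.0366, 0.1203]
eef_rot: [[0.04, 0.001, 0.999], [-0.999, -0.0, 0.04], [0.0, -1.0, 0.001]]
force: [-0.4, 0.8, -2.5]
finger_gap: 0.0152
```

```bash
python3 -c "
from h import *
gorod(.0,3,.12)"
```

```text
0.0 0.6478496157127166 0.07106267836988382 2.2707468615708564
yawnow 2.2659675301762756 total [-1.2849 34.4419 -0.3452] rot [-0.0007 -0.0001  0.0005] per row 11.489205260538885
a [-0. -0.  0.] s [-1.15  0.01  0.  ]
a [-0. -0.  0.] s [-1.15  0.01  0.  ]
a [-0. -0.  0.] s [-1.15  0.01  0.  ]
```

>>> send_rows(
  motion=[
    {"ax": 0, "ay": 0, "az": 0, "x": -0.9, "y": 0.05, "z": 0, "grip": -1},
    {"ax": 0, "ay": 0, "az": 0, "x": -0.9, "y": 0.05, "z": 0, "grip": -1},
    {"ax": 0, "ay": 0, "az": 0, "x": 0, "y": 0, "z": 0, "grip": -1},
  ],
)

```text
clock: 7.07
tcp_pos: [0.6483, 0.0556, 0.1189]
eef_rot: [[0.038, 0.0, 0.999], [-0.999, -0.0, 0.038], [0.0, -1.0, 0.0]]
force: [0.6, 0.1, -2.7]
finger_gap: 0.0152
```

```bash
python3 -c "
from h import *
gorod(.02,3,.12)"
```

```text
0.02 0.6470571830116281 0.09104697346413834 2.2707468615708564
yawnow 2.1808609595376462 total [-1.229  35.4589  1.1233] rot [-0.     -0.0016  0.0003] per row 11.832641780586078
a [-0.    -0.001  0.   ] s [-1.18 -0.04  0.  ]
a [-0.    -0.001  0.   ] s [-1.18 -0.04  0.  ]
a [-0.    -0.001  0.   ] s [-1.18 -0.04  0.01]
```

>>> send_rows(
  motion=[
    {"ax": 0, "ay": -0.002, "az": 0, "x": -1.2, "y": -0.05, "z": 0, "grip": -1},
    {"ax": 0, "ay": 0, "az": 0, "x": -1.2, "y": -0.05, "z": 0, "grip": -1},
    {"ax": 0, "ay": 0, "az": 0, "x": -1.1, "y": 0, "z": 0, "grip": -1},
    {"ax": 0, "ay": 0, "az": 0, "x": 0, "y": 0, "z": 0, "grip": -1},
  ],
)

```text
clock: 7.4
tcp_pos: [0.6466, 0.0952, 0.12]
eef_rot: [[0.041, -0.0, 0.999], [-0.999, -0.0, 0.041], [0.0, -1.0, -0.0]]
force: [-0.4, -0.1, -3.0]
finger_gap: 0.0149
```

```bash
python3 -c "
from h import *
gorod(.05,3,.12)"
```

```text
0.05 0.645779369951591 0.12101881681276266 4.317024701323803
yawnow 2.353855088866549 total [-0.794  25.8114  0.0459] rot [ 0.     -0.0343  0.0001] per row 8.607893529614575
a [ 0.    -0.011  0.   ] s [-0.86 -0.    0.01]
a [ 0.    -0.011  0.   ] s [-0.86 -0.    0.02]
a [ 0.    -0.011  0.   ] s [-0.86 -0.    0.03]
```

>>> send_rows(
  motion=[
    {"ax": 0, "ay": 0, "az": 0, "x": -1.1, "y": 0, "z": 0, "grip": -1},
    {"ax": 0, "ay": -0.01, "az": 0, "x": -1, "y": 0, "z": 0, "grip": -1},
    {"ax": 0, "ay": -0.06, "az": 0, "x": -1, "y": 0, "z": 0, "grip": -1},
    {"ax": 0, "ay": -0.071, "az": 0, "x": -1, "y": 0, "z": -0.05, "grip": -1},
    {"ax": 0, "ay": 0, "az": 0, "x": 0, "y": 0, "z": 0, "grip": -1},
  ],
)

```text
clock: 7.82
tcp_pos: [0.6431, 0.1416, 0.12]
eef_rot: [[0.189, 0.0, 0.982], [-0.982, -0.0, 0.189], [0.0, -1.0, 0.0]]
force: [-0.2, -0.2, -2.9]
finger_gap: 0.0149
```

```bash
python3 -c "
from h import *
gorod(.066,1,.12);gorod(.10,4,.12)"
```

```text
0.066 0.6436668898497199 0.13686996534047327 10.865113788533222
yawnow 10.916808453594836 total [ 0.5399 -4.7095 -0.0463] rot [-0.0003  0.0009  0.0001] per row 4.740620320987535
a [-0.     0.001  0.   ] s [ 0.47  0.   -0.04]
0.1 0.633286115676361 0.16915880219271862 24.779803098853208
yawnow 10.916808453594836 total [-9.8409 27.5793 -0.0463] rot [-0.0003 -0.242   0.0001] per row 7.320612700024684
a [-0.   -0.06  0.  ] s [-0.72  0.   -0.11]
a [-0.   -0.06  0.  ] s [-0.73  0.   -0.07]
a [-0.   -0.06  0.  ] s [-0.73  0.   -0.02]
a [-0.   -0.06  0.  ] s [-0.73  0.    0.02]
```

>>> send_rows(
  motion=[
    {"ax": 0, "ay": -0.06, "az": 0, "x": -0.7, "y": 0, "z": -0.1, "grip": -1},
    {"ax": 0, "ay": -0.06, "az": 0, "x": -0.7, "y": 0, "z": -0.05, "grip": -1},
    {"ax": 0, "ay": -0.06, "az": 0, "x": -0.7, "y": 0, "z": 0, "grip": -1},
    {"ax": 0, "ay": -0.06, "az": 0, "x": -0.7, "y": 0, "z": 0, "grip": -1},
    {"ax": 0, "ay": 0, "az": 0, "x": 0, "y": 0, "z": 0, "grip": -1},
  ],
)

```text
clock: 8.23
tcp_pos: [0.6336, 0.1698, 0.1199]
eef_rot: [[0.419, 0.0, 0.908], [-0.908, -0.001, 0.419], [0.001, -1.0, -0.0]]
force: [-0.5, 0.5, -2.2]
finger_gap: 0.0153
```

```bash
python3 -c "
from h import *
gorod(.10,1,.12);gorod(.13,4,.12)"
```

```text
0.1 0.633286115676361 0.16915880219271862 24.779803098853208
yawnow 24.78608655397687 total [-0.3291 -0.6907  0.1115] rot [0.     0.0001 0.0005] per row 0.7732171708057171
a [0.    0.    0.001] s [ 0.05 -0.01 -0.06]
0.13 0.617900981152553 0.19484652348236206 37.05747013737083
yawnow 24.78608655397687 total [-15.7143  24.997    0.1115] rot [ 0.0001 -0.2142  0.0005] per row 7.3815654854272905
a [ 0.    -0.054  0.   ] s [-0.73 -0.   -0.09]
a [ 0.    -0.054  0.   ] s [-0.74 -0.   -0.06]
a [ 0.    -0.054  0.   ] s [-0.74 -0.   -0.02]
a [ 0.    -0.054  0.   ] s [-0.74 -0.    0.02]
```

Tracking is excellent with no contact force. Continuing.

>>> send_rows(
  motion=[
    {"ax": 0, "ay": -0.054, "az": 0, "x": -0.73, "y": 0, "z": -0.1, "grip": -1},
    {"ax": 0, "ay": -0.054, "az": 0, "x": -0.73, "y": 0, "z": -0.05, "grip": -1},
    {"ax": 0, "ay": -0.054, "az": 0, "x": -0.73, "y": 0, "z": 0, "grip": -1},
    {"ax": 0, "ay": -0.054, "az": 0, "x": -0.73, "y": 0, "z": 0, "grip": -1},
    {"ax": 0, "ay": 0, "az": 0, "x": 0, "y": 0, "z": 0, "grip": -1},
  ],
)

```text
clock: 8.65
tcp_pos: [0.6183, 0.1937, 0.1198]
eef_rot: [[0.597, 0.0, 0.803], [-0.803, -0.001, 0.597], [0.001, -1.0, -0.0]]
force: [0.1, -0.8, -3.8]
finger_gap: 0.015
```

```bash
python3 -c "
from h import *
gorod(.13,1,.12);gorod(.17,5,.12)"
```

```text
0.13 0.617900981152553 0.19484652348236206 37.05747013737083
yawnow 36.62195180114659 total [-0.3846  1.1938  0.1517] rot [ 0.0003 -0.0076  0.0012] per row 1.2634002359487155
a [ 0.    -0.008  0.001] s [-0.12 -0.02  0.04]
0.17 0.5895937254458322 0.22291509121866043 53.42769285539438
yawnow 36.62195180114659 total [-28.6919  29.2624   0.1517] rot [ 0.0005 -0.2933  0.0012] per row 8.196424575647828
a [ 0.    -0.059  0.   ] s [-0.81 -0.   -0.11]
a [ 0.    -0.059  0.   ] s [-0.82 -0.   -0.06]
a [ 0.    -0.059  0.   ] s [-0.82 -0.   -0.02]
a [ 0.    -0.059  0.   ] s [-0.82 -0.    0.03]
a [ 0.    -0.059  0.   ] s [-0.82 -0.    0.08]
```

>>> send_rows(
  motion=[
    {"ax": 0, "ay": -0.059, "az": 0, "x": -0.82, "y": 0, "z": -0.1, "grip": -1},
    {"ax": 0, "ay": -0.059, "az": 0, "x": -0.82, "y": 0, "z": -0.05, "grip": -1},
    {"ax": 0, "ay": -0.059, "az": 0, "x": -0.82, "y": 0, "z": 0, "grip": -1},
    {"ax": 0, "ay": -0.059, "az": 0, "x": -0.82, "y": 0, "z": 0, "grip": -1},
    {"ax": 0, "ay": -0.059, "az": 0, "x": -0.82, "y": 0, "z": 0.05, "grip": -1},
    {"ax": 0, "ay": 0, "az": 0, "x": 0, "y": 0, "z": 0, "grip": -1},
  ],
)

```text
clock: 9.15
tcp_pos: [0.5906, 0.2204, 0.1199]
eef_rot: [[0.794, 0.001, 0.608], [-0.608, -0.002, 0.794], [0.002, -1.0, -0.001]]
force: [-0.1, -0.7, -3.2]
finger_gap: 0.0152
```

```bash
python3 -c "
from h import *
gorod(.17,1,.12);gorod(.216,5,.12)"
```

```text
0.17 0.5895937254458322 0.22291509121866043 53.42769285539438
yawnow 52.58959459408059 total [-0.9977  2.5248  0.0818] rot [ 0.0008 -0.0146  0.0023] per row 2.716043788483468
a [ 0.001 -0.015  0.002] s [-0.23 -0.01  0.14]
0.216 0.5488495519934377 0.24381829436166835 72.25344898112141
yawnow 52.58959459408059 total [-41.7419  23.428    0.0818] rot [ 0.0011 -0.3432  0.0022] per row 9.573431695421592
a [ 0.    -0.069  0.   ] s [-0.95 -0.   -0.14]
a [ 0.    -0.069  0.   ] s [-0.95 -0.   -0.07]
a [ 0.    -0.069  0.   ] s [-0.96 -0.   -0.  ]
a [ 0.    -0.069  0.   ] s [-0.96 -0.    0.06]
a [ 0.    -0.069  0.   ] s [-0.95 -0.    0.13]
```

>>> send_rows(
  motion=[
    {"ax": 0, "ay": -0.07, "az": 0, "x": -0.95, "y": 0, "z": -0.05, "grip": -1},
    {"ax": 0, "ay": -0.07, "az": 0, "x": -0.95, "y": 0, "z": -0.05, "grip": -1},
    {"ax": 0, "ay": -0.07, "az": 0, "x": -0.95, "y": 0, "z": 0, "grip": -1},
    {"ax": 0, "ay": -0.07, "az": 0, "x": -0.95, "y": 0, "z": 0.05, "grip": -1},
    {"ax": 0, "ay": -0.065, "az": 0, "x": -0.95, "y": 0, "z": 0.1, "grip": -1},
    {"ax": 0, "ay": 0, "az": 0, "x": 0, "y": 0, "z": 0, "grip": -1},
  ],
)

```text
clock: 9.65
tcp_pos: [0.5516, 0.2411, 0.1201]
eef_rot: [[0.947, 0.003, 0.322], [-0.322, -0.003, 0.947], [0.004, -1.0, -0.002]]
force: [0.1, -0.5, -3.0]
finger_gap: 0.015
```

```bash
python3 -c "
from h import *
gorod(.216,1,.12);gorod(.2405,3,.12)"
```

```text
0.216 0.5488495519934377 0.24381829436166835 72.25344898112141
yawnow 71.24372629862474 total [-2.7315  2.736  -0.1452] rot [ 0.0015 -0.0176  0.0039] per row 3.868811621810785
a [ 0.002 -0.018  0.004] s [-0.35  0.01  0.17]
0.2405 0.5255286151818611 0.2513227061148734 72.27074686157087
yawnow 71.24372629862474 total [-26.0524  10.2404  -0.1452] rot [ 0.0015 -0.0179  0.0039] per row 9.331042256009654
a [ 0.001 -0.006  0.001] s [-0.93  0.    0.04]
a [ 0.001 -0.006  0.001] s [-0.93  0.    0.05]
a [ 0.001 -0.006  0.001] s [-0.93  0.    0.06]
```

>>> send_rows(
  motion=[
    {"ax": 0.002, "ay": -0.01, "az": 0.004, "x": -0.9, "y": 0, "z": 0.15, "grip": -1},
    {"ax": 0, "ay": -0.006, "az": 0, "x": -0.9, "y": 0, "z": 0.05, "grip": -1},
    {"ax": 0, "ay": -0.004, "az": 0, "x": -0.8, "y": 0, "z": 0.05, "grip": -1},
    {"ax": 0, "ay": 0, "az": 0, "x": 0, "y": 0, "z": 0, "grip": -1},
  ],
)

```text
clock: 9.98
tcp_pos: [0.5274, 0.2509, 0.1202]
eef_rot: [[0.949, 0.0, 0.317], [-0.317, 0.001, 0.949], [0.0, -1.0, 0.001]]
force: [-0.2, -0.7, -3.2]
finger_gap: 0.0152
```

```bash
python3 -c "
from h import *
gorod(.2415,1,.12)"
```

```text
0.2415 0.5245761090529771 0.2516272255304093 72.27074686157087
yawnow 71.54457920802348 total [-2.8654  0.7176 -0.1991] rot [-0.0008 -0.0127  0.0002] per row 2.960613815079568
a [-0.001 -0.013  0.   ] s [-0.29  0.02 -0.02]
```

>>> send_rows(
  motion=[
    {"ax": 0, "ay": -0.01, "az": 0, "x": -0.35, "y": 0, "z": 0, "grip": -1},
    {"ax": 0, "ay": 0, "az": 0, "x": 0, "y": 0.3, "z": 0, "grip": -1},
    {"ax": 0, "ay": 0, "az": 0, "x": 0, "y": 0.25, "z": 0, "grip": -1},
    {"ax": 0, "ay": 0, "az": 0, "x": 0, "y": 0, "z": 0, "grip": -1},
  ],
)

```text
clock: 10.32
tcp_pos: [0.5242, 0.2521, 0.1148]
eef_rot: [[0.951, 0.002, 0.309], [-0.309, 0.001, 0.951], [0.002, -1.0, 0.002]]
force: [0.3, 0.1, -2.4]
finger_gap: 0.0149
```

```bash
python3 - <<'E'
from h import *
from plant import *
a=get_image("scene")["image"][60:240,290:530];b=get_image("side")["image"][110:290,180:420]
cv2.imwrite("pics/p5.png",np.hstack([cv2.resize(c,(400,300),interpolation=cv2.INTER_CUBIC) for c in(a,b)]))
gorod(.242,1,.114)
E
```

```text
0.242 0.524099855988535 0.25177948523817717 72.27074686157087
yawnow 72.01828895363914 total [-0.2778 -0.277  -1.1154] rot [-0.0017 -0.0044  0.0018] per row 1.1823725368826843
a [-0.002 -0.004  0.002] s [-0.02  0.11 -0.04]
```

View pics/p5.png

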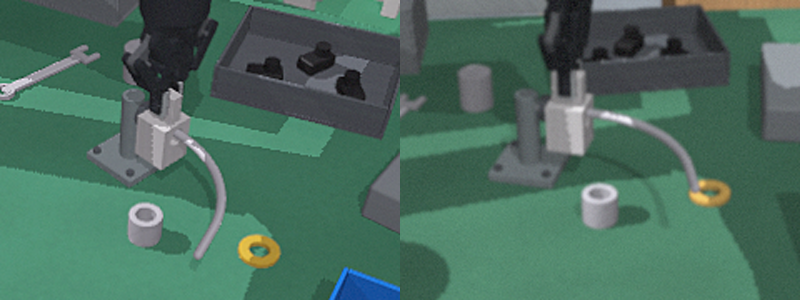

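Both views show the block threaded and against the collar (scene crop (165,135), side crop (570,125)), lug up. Opening slowly to release.

>>> send_rows(
  motion=[
    {"ax": 0, "ay": 0, "az": 0, "x": 0, "y": 0.1, "z": 0, "grip": -1},
    {"ax": 0, "ay": 0, "az": 0, "x": 0, "y": 0, "z": 0, "grip": -0.55},
    {"ax": 0, "ay": 0, "az": 0, "x": 0, "y": 0, "z": 0, "grip": -0.4},
    {"ax": 0, "ay": 0, "az": 0, "x": 0, "y": 0, "z": 0, "grip": -0.2},
    {"ax": 0, "ay": 0, "az": 0, "x": 0, "y": 0, "z": 0, "grip": 0},
    {"ax": 0, "ay": 0, "az": 0, "x": 0, "y": 0, "z": 0, "grip": 0},
    {"ax": 0, "ay": 0, "az": 0, "x": 0, "y": 0, "z": 0, "grip": 0},
  ],
)

```text
clock: 11.0
tcp_pos: [0.5254, 0.2522, 0.1152]
eef_rot: [[0.951, 0.004, 0.309], [-0.309, 0.002, 0.951], [0.003, -1.0, 0.003]]
force: [0.3, -0.1, -0.7]
finger_gap: 0.0426
```

>>> send_rows(
  motion=[
    {"ax": 0, "ay": 0, "az": 0, "x": 0, "y": -1, "z": 0, "grip": 0},
    {"ax": 0, "ay": 0, "az": 0, "x": 0, "y": -2, "z": 0, "grip": 0},
    {"ax": 0, "ay": 0, "az": 0, "x": 0, "y": -3, "z": 0, "grip": 0},
    {"ax": 0, "ay": 0, "az": 0, "x": 0, "y": -3, "z": 0, "grip": 0},
    {"ax": 0, "ay": 0, "az": 0, "x": 2, "y": -3, "z": 0, "grip": 0},
    {"ax": 0, "ay": 0, "az": 0, "x": 3, "y": -2, "z": 0, "grip": 0},
    {"ax": 0, "ay": 0, "az": 0, "x": 0, "y": 0, "z": 0, "grip": 0},
    {"ax": 0, "ay": 0, "az": 0, "x": 0, "y": 0, "z": 0, "grip": 0},
  ],
)

```text
clock: 11.67
tcp_pos: [0.5725, 0.2359, 0.2672]
eef_rot: [[0.951, 0.006, 0.308], [-0.308, 0.002, 0.951], [0.005, -1.0, 0.004]]
force: [-0.2, -0.4, -0.5]
finger_gap: 0.0427
```

```bash
python3 - <<'E'
from h import *
from plant import *
w=get_image("wrist");s=get_image("scene");t=get_image("side");pickle.dump((w,s,t),open("f.pkl","wb"))
cv2.imwrite("pics/f.png",np.hstack([cv2.resize(c,(400,300),interpolation=cv2.INTER_CUBIC) for c in(w["image"],s["image"][90:180,340:460])]))
print(get_state()["force"],get_state()["clock"])
E
```

```text
[ 0.9871  0.248  -0.6835] 11.8167
```

View pics/f.png

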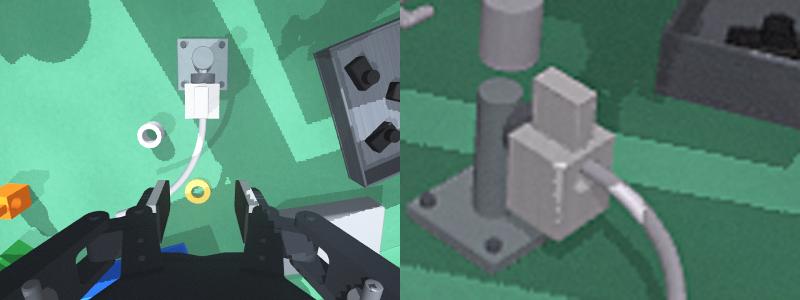

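```bash
python3 - <<'E'
from h import *
from plant import *
w,s,t=pickle.load(open("f.pkl","rb"))
print("lug top",plane(s,(388.9,116.5),.133),"home",rod(.24204))
P=[plane(w,(x*1.6,y*1.6),.097) for x,y in((184,118),(219,118))];print("front top edge",P,"expect mid",rod(.24204-.022))
job_done()
E
```

```text
lug top [0.5266 0.2463 0.133 ] home (np.float64(0.5240617557433798), np.float64(0.25179166601479863), np.float64(72.27074686157087))
front top edge [array([0.538 , 0.2221, 0.097 ]), array([0.5521, 0.2655, 0.097 ])] expect mid (np.float64(0.5450168905788292), np.float64(0.2450922388730099), np.float64(72.27074686157087))
the job is handed in; nothing more can be done
```

The grey slide block is threaded on the rod, slid round the bend to the stop collar, and left hanging lug upward. The job was handed in at about 12 s of the 48 s allowed.

- **Guide fit:** A colour-mask fit of the rod put its frame in place with residuals of about 0.3 mm, apart from a few centreline points 2.5–3.6 mm off. The tip triangulated at 85.4 mm high against the stated 85 mm. The post and collar agreed to about 1.5 mm.
- **Sliding:** At the readings taken between moves, the force on the tool stayed near the block's own weight (about 3 N) all the way round. The recorded path was within about 2 mm of the fitted rod.
- **Last checks:** The final pictures show the block against the collar, upright and hanging on the rod, with the gripper open and well clear.
    - The front top edge of the block, measured in the wrist image, was within about 1.5 mm of where it should be.
    - The lug top, a rougher reading from the scene image, came out about 6 mm from home. That differs from the edge reading but is inside the 15 mm limit.
- **Not measured:** The block's final height and tilt were judged from the pictures only, and no separate check was made that it was at rest.

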